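# Refit the hand knob of the bench variable transformer and turn it down to zero

## Task

The big pointer knob has come off the variable transformer on the repair bench. Set it on the keyed shaft, press it only lightly while turning it slowly until it drops over the key, push it fully home, then turn it anticlockwise to its stop so that the pointer stands at the zero line, without forcing it, and let go. Leave the other things on the bench where they are.

Things in the scene. Friction and masses are not known exactly. Their poses are not given: they have to be found in the camera images.
- knob_grip (a point): The loose knob: black round fluted hand knob, 52 mm across, 46 mm high, about 120 g, standing on its open underside on the foam sheet (3 mm thick). This point is on its axis, 35 mm above its underside: grip it there across the round, in any direction. z is up along the axis, x points along the pointer.
- knob_foot (a point): Centre of the knob's underside, same axes, 35 mm below knob_grip. Here opens a round bore 13 mm across and 29 mm deep. A key slot 7 mm wide runs from the bore outwards under the pointer (along +x only), 12 mm deep from the underside. When home, the underside rests on the shaft's collar at seat.
- pointer (a point): Tip of the knob's pointer at the level of the underside, 42 mm from the knob's axis along the knob's x. The pointer is a tongue 12 mm wide, 1 to 7 mm above the underside, with a white line.
- dial (a point): The variable transformer: a grey drum 168 mm across, 132 mm high, standing on the foam, fixed. This point is the centre of the round dial on its flat top. z up; x points across the dial away from the front, where the terminal posts are. The shaft in it turns stiffly (0.1 N m) through 300 degrees from zero clockwise (seen from above), with a firm stop at zero.
- shaft_end (a point): Top end of the upright steel shaft, on its axis, 30 mm above the dial; axes as dial (it does not turn with the shaft). The shaft is 12 mm thick, its last 4 mm tapered to 6 mm. A knob that is not aligned slides 17 mm down over it and stops on the key, 10 mm short of home; when its slot meets the key it drops those last 10 mm.
- key_level (a point): On the shaft's axis, level with the top of its key, 13 mm above the dial; axes as dial. The key is 6 mm wide and stands out of one side of the shaft to 15 mm from the axis. Its direction is not measured: at the start it points 46 to 115 degrees clockwise of the zero line. A press of 3 to 8 N lets the knob turn on it; leaning harder drags the shaft round.
- seat (a point): Centre of the top of the shaft's collar (22 mm across), 3 mm above the dial, 27 mm below the shaft end; axes as dial. The knob is home when its underside is here. Forces that would harm it: over 40 N between knob and shaft before the knob is down over the key, over 80 N after that, downwards or on the key against the stop (a turning moment of about 0.6 N m).
- zero_mark (a point): Point 42 mm from the shaft's axis, level with the collar's top, just inside the inner end of the zero line (the long thick black stroke on the dial); it lies 150 degrees anticlockwise from the x axis of dial. The pointer's tip is here when the knob is turned anticlockwise to the shaft's zero stop, give or take 3 degrees.
- screwdriver: Bystander: screwdriver lying between the work places; origin under it.
- small_knob: Bystander: a small control knob, 30 mm across and 18 mm high, not the one to fit; origin at the centre of its underside.
- multimeter: Bystander: multimeter 150 x 75 x 34 mm lying flat; origin at the centre of its underside.
- solder_spool: Bystander: solder spool 64 mm across, 42 mm high; origin at the centre of its underside.
- cleaner: Bystander: bottle 56 mm across, 140 mm high; origin at the centre of its underside.
- pliers: Bystander: pliers, about 170 mm long, lying flat; origin under the pivot.
- remote: Bystander: remote control 170 x 45 x 18 mm lying flat; origin at the centre of its underside.
Things that resemble listed ones, but are neither listed nor needed, are in the scene too. What is shaped like the part that bears knob_grip but pink is not meant.

How it is judged:
By the outcome, as a careful person would: the job done as asked, in the order asked, and still so for the second after the job is handed in, with the robot touching nothing.
It also fails if it takes over 72 s, if anything falls off the work surface, if the arm or the gripper's body presses on something with over 40 N, if the wrist force passes 120 N, or if a joint passes its speed limit or range.

## Robot

A 6-joint arm with a two-finger parallel gripper is mounted at the origin on the work surface. World frame = base frame: x ahead of the robot, y to its left, z up, the work surface at z = 0. Lengths are in m, angles in rad, forces in N, time in s.
With the tool pointing down it reaches from about 0.3 to 0.95 m from the base axis. Payload 3.1 kg.
Tool frame: the origin (TCP) lies between the finger pads; the fingertips stand 8 mm ahead of it and the grasp point (between the pads) lies 11 mm behind it; z points along the fingers, x is the direction in which the jaws open and shut, and the axes are right-handed (so a half turn about z gives the same grasp; the last joint's range is limited). The gripper opens to 85 mm and grips with 20 to 120 N. Pads are 22 mm wide; open, the fingers measure 114 mm over their backs; the gripper's body (76 mm by 85 mm) begins 54 mm behind the grasp point. The pads swing forward as they close: fully open they stand 13 mm farther back than shut.
Start: joints at [1.112, 0.308, 1.634, -0, 1.2, -0.07], TCP at [0.237, 0.578, 0.239] pointing down, gripper open.
Joint ranges: [-3.06, 3.06], [-0.79, 1.96], [0.05, 2.63], [-1.19, 4.34], [0.05, 2.64], [-2.94, 2.94]. Speed limits (rad/s): [2.79, 2.79, 3.14, 3.14, 3.14, 3.14].

## Interface

Orientations are given as [roll, pitch, yaw] about the fixed x, y, z axes, in that order (R = Rz(yaw) Ry(pitch) Rx(roll)).
In Python, from workcell import manip, eyes gives the robot as it stands.
- The arm moves only by the tool servo_tool, never from a script. Its arguments are lists of equal length, an entry for each row: "xyz": the shift along the tool's x, y, z in m, a list of three; "yaw": the turn about the tool's z in degrees; "claw": the finger opening in m, from 0 to 0.0854. A call has 1 to 5 rows; each row shifts and turns the commanded pose from where the row before left it, along the tool's axes as they then stand; what a row does not reach is not made up. A row lasts 1/10 s, in which the tool goes at most 50 mm and 8.59 degrees, less where a joint would pass 70% of its speed; a pose out of reach is approached as far as the arm can. A call is refused whole if a number of a shift passes 0.05 or a number of a turn 8.59, either way. A call with a gripper value outside its range is refused whole. The fingers move at their own pace and stop on an object; "newtons" is the grip in N (left out, the last holds). Time passes only in rows, so rows that do not move let the fingers close. It gives the time, the measured TCP pose, the force and the opening at its end, in the units of the state.
- manip.get_obs(): the state, without advancing time (a new reading comes with each control period).
- eyes.get_image(name): name is "scene" or "top" or "wrist"; returns the picture (480x640x3 uint8, red, green, blue); there is no depth.
- eyes.camera_info(name): a dict with "intrinsics" (3x3 intrinsics, pixels), "k1" (the pictures are not rectified: a ray, as slopes to the right and down, at radius r is drawn at 1 + k1 r^2 times it, then the intrinsics apply), "view" (4x4, takes a point from world to camera coordinates). Camera axes: x right, y down, z forward; pixel columns grow to the right and rows downward; lengths in m; the calibration is good to about 2 mm. A picture is of the moment at which its call begins: read the wrist's pose just before it. camera_info takes no time and is no camera call; for the wrist camera it gives the pose at the moment of the call.
- manip.sign_off(): hands the job in, once; it reports no verdict.
Trained networks look in the newest picture that a camera, given by its name, has taken for a name from the list of things; names that differ only in an ending like _2 or _b are one class to them, and where a whole thing is asked for, a point or a joint stands for the part that bears it (a point fixed in the world has none). Each returns a list of dicts, best first, with "p" (0 to 1); they miss things now and then, are a little off and sometimes report something else, mostly with a low value. They report only what shows in the picture. A call takes as long as a camera call. They do not tell look-alikes from the thing itself.
- eyes.masks_of(camera, query): "pixels" (480x640 bool, what is visible of it) and "pixel" ([column, row] in pixels, amid what is visible of it).
- eyes.tip_of(camera, query): "pixel" ([column, row] in pixels: a listed point, or the origin of a listed thing).
The state is a dict: "t": time; "joint_pos": joint angles; "dq": joint speeds; "joint_efforts": joint torques, N m; "tool_pos": TCP position; "tcp_rot": TCP orientation; "wrist_force": force on the tool from outside, world axes, zero at the start; "moment": the same for the moment, N m; "opening": finger opening in m.
Only numpy, scipy, OpenCV 4.12 (cv2) and the standard library are available. Lean on these libraries where they do the work, as an engineer would, in place of code of your own. Each camera call takes 0.05 s, during which the arm holds its last target. There are 200 camera calls.

## Working session

There is one attempt and no reset: what is moved stays moved. The work goes in short steps, Python scripts to look and compute and a tool call to move; the robot and the scene stay as the last step left them, time stands still between calls to the robot, and variables do not carry over. Pictures are saved under pics/ and viewed, about 8 in all and at most 12, crops included, and the job is handed in when it is done.

Besides the shell and the picture viewer there is one more tool, called after "Request:" as name(argument=value, ...), one argument or row to a line, values as JSON. servo_tool: Moves the arm, as the interface text tells. Its arguments: {"type":"object","properties":{"xyz":{"type":"array"},"yaw":{"type":"array"},"claw":{"type":"array"},"newtons":{"type":"number"}},"required":["xyz","yaw","claw"]}

```bash
mkdir -p pics; ls; cat > h.py <<'E'
import numpy as np, cv2
from workcell import manip, eyes
def save(cam,name):
    im=eyes.get_image(cam); cv2.imwrite('pics/'+name,cv2.cvtColor(im,cv2.COLOR_RGB2BGR)); return im
def ray(ci,px):
    K=np.array(ci['intrinsics']);V=np.array(ci['view']);k=ci['k1']
    d=np.array([(px[0]-K[0,2])/K[0,0],(px[1]-K[1,2])/K[1,1]]);u=d.copy()
    for _ in range(30): u=d/(1+k*(u@u))
    R=V[:3,:3];return -R.T@V[:3,3],R.T@np.array([u[0],u[1],1])
def atz(ci,px,z):
    o,d=ray(ci,px);return o+d*(z-o[2])/d[2]
def proj(ci,P):
    K=np.array(ci['intrinsics']);V=np.array(ci['view'])
    c=V[:3,:3]@np.array(P)+V[:3,3];u=c[:2]/c[2];u=u*(1+ci['k1']*(u@u));return [K[0,0]*u[0]+K[0,2],K[1,1]*u[1]+K[1,2]]
E
python3 - <<'E'
from h import *
o=manip.get_obs();print(o)
a=save('top','top0.png');b=save('scene','scene0.png');
for cam in('top','scene'):
    ci=eyes.camera_info(cam);print(cam,np.round(ci['view'],3).tolist())
    for q in('knob_grip','knob_foot','pointer','dial','shaft_end','zero_mark'):
        for r in eyes.tip_of(cam,q)[:3]: 
            z={'knob_grip':.038,'knob_foot':.003,'pointer':.003,'dial':.135,'shaft_end':.165,'zero_mark':.138}[q]
            print(cam,q,round(r['p'],2),np.round(r['pixel'],1),atz(ci,r['pixel'],z).round(4))
E
```

```text
pics
{'t': 0.0, 'joint_pos': array([ 1.11230433e+00,  3.09028481e-01,  1.63520385e+00,  5.34400018e-06,
        1.19969247e+00, -6.97025549e-02]), 'dq': array([-2.88366003e-04,  8.93876518e-04, -3.86067842e-04, -2.40320508e-03,
       -2.37345261e-05, -3.05190375e-04]), 'joint_efforts': array([-9.15165219e-04, -4.15249801e+01, -2.76665175e+01, -1.36710628e-05,
        1.03658071e-02,  1.21891190e-06]), 'tool_pos': array([0.23658319, 0.57761581, 0.2380242 ]), 'tcp_rot': array([-3.14142526e+00,  2.32613307e-03,  1.18200514e+00]), 'wrist_force': array([-0.25492249, -0.51883809,  0.41839554]), 'moment': array([-0.00444232, -0.02712912,  0.00563469]), 'opening': 0.0854864218660937}
top [[0.099, -0.995, 0.003, -0.117], [-0.974, -0.098, -0.204, 0.535], [0.203, 0.017, -0.979, 1.517], [0.0, 0.0, 0.0, 1.0]]
top knob_grip 0.69 [358.4 251.4] [ 0.5196 -0.1706  0.038 ]
top knob_grip 0.48 [480.3 324. ] [ 0.3125 -0.602   0.038 ]
top knob_foot 0.8 [359.1 255.9] [ 0.5104 -0.1763  0.003 ]
top knob_foot 0.5 [477.9 326.3] [ 0.3058 -0.6055  0.003 ]
top pointer 0.78 [487.6 313.5] [ 0.3528 -0.6377  0.003 ]

[... 217 characters left out ...]
p zero_mark 0.6 [250.7 228.6] [0.5409 0.1922 0.138 ]
scene [[0.433, 0.901, -0.008, -0.143], [0.716, -0.349, -0.604, -0.336], [-0.547, 0.256, -0.797, 1.575], [0.0, 0.0, 0.0, 1.0]]
scene knob_grip 0.77 [294.9 265. ] [ 0.5186 -0.176   0.038 ]
scene knob_grip 0.69 [122.9 267.7] [ 0.3153 -0.6147  0.038 ]
scene knob_foot 0.78 [298.1 270.8] [ 0.5186 -0.1682  0.003 ]
scene knob_foot 0.38 [480.3 232.2] [0.6344 0.3905 0.003 ]
scene pointer 0.56 [309.1 274.1] [ 0.5427 -0.1444  0.003 ]
scene dial 0.64 [418.8 214. ] [0.5752 0.1794 0.135 ]
scene dial 0.16 [481.8 231.5] [0.7011 0.297  0.135 ]
scene shaft_end 0.74 [422.2 205. ] [0.5715 0.1868 0.165 ]
scene zero_mark 0.92 [419.6 206.3] [0.5543 0.1952 0.138 ]
```

```bash
python3 - <<'E'
import cv2,numpy as np
a=cv2.imread('pics/top0.png');b=cv2.imread('pics/scene0.png')
A=cv2.resize(a[170:350,200:520],None,fx=2.5,fy=1.65*1.0*1.0) if 0 else cv2.resize(a[175:345,200:520],(800,425))
cv2.imwrite('pics/m0.png',A)
cv2.imwrite('pics/m1.png',b)
E
```

```text
(no output)
```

View pics/m0.png

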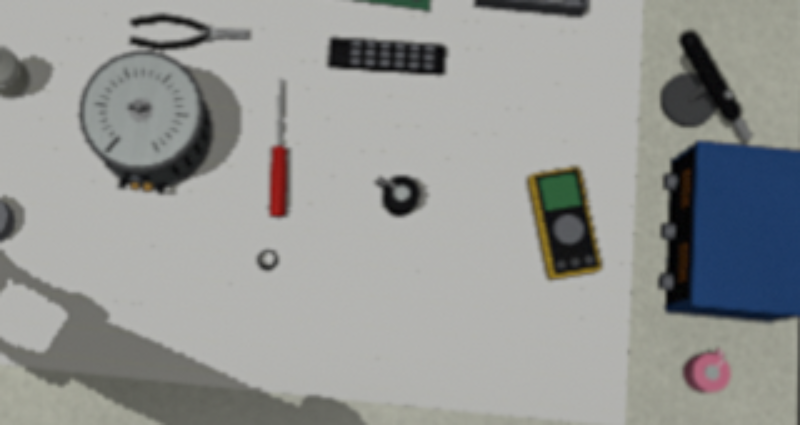

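View pics/m1.png

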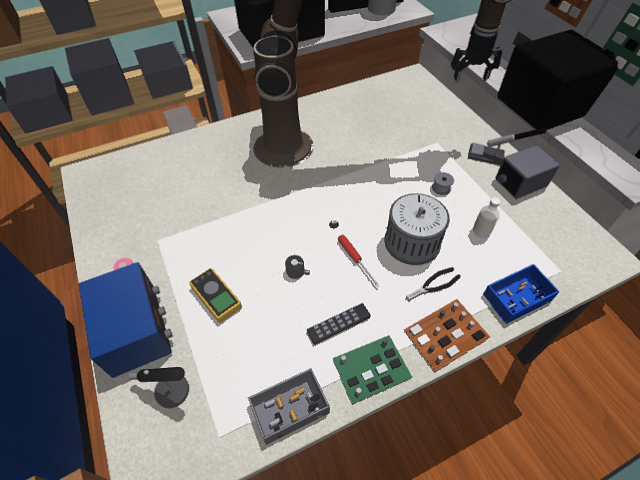

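Request:
servo_tool(
  xyz=[
    [-0.022,0.042,-0.012],
    [-0.022,0.042,-0.012],
    [-0.022,0.042,-0.012],
    [-0.022,0.042,-0.012],
    [-0.022,0.042,-0.012],
  ],
  yaw=[0,0,0,0,0],
  claw=[0.0854,0.0854,0.0854,0.0854,0.0854],
)

```text
t: 1.2
tool_pos: [0.3905, 0.3955, 0.3]
tcp_rot: [3.141, -0.001, 1.182]
wrist_force: [1.7, 0.0, 0.7]
opening: 0.0852
```

Request:
servo_tool(
  xyz=[
    [-0.022,0.042,-0.012],
    [-0.022,0.042,-0.012],
    [-0.022,0.042,-0.012],
    [-0.022,0.04,-0.012],
    [0,0,0],
  ],
  yaw=[0,0,0,0,0],
  claw=[0.0854,0.0854,0.0854,0.0854,0.0854],
)

```text
t: 1.7
tool_pos: [0.5141, 0.2485, 0.3497]
tcp_rot: [3.136, -0.002, 1.176]
wrist_force: [-0.3, 0.5, -0.5]
opening: 0.0853
```

```bash
cat > look.py <<'E'
import sys
from h import *
name=sys.argv[1];zb=float(sys.argv[2])
o=manip.get_obs();print(o['tool_pos'].round(4),o['tcp_rot'].round(4),o['joint_pos'].round(2))
ci=eyes.camera_info('wrist');save('wrist',name)
V=np.array(ci['view']);print('cam',(-V[:3,:3].T@V[:3,3]).round(3),V[2,:3].round(3))
for q,z in(('knob_grip',.035),('knob_foot',0),('pointer',0),('dial',-.003),('shaft_end',.027),('key_level',.010),('seat',0),('zero_mark',0)):
    for r in eyes.tip_of('wrist',q)[:2]: print(q,round(r['p'],2),np.round(r['pixel'],1),atz(ci,r['pixel'],z+zb).round(4))
E
python3 look.py w0.png .138
```

```text
[0.5141 0.2485 0.3497] [ 3.1358e+00 -1.6000e-03  1.1755e+00] [ 0.38  0.12  1.64 -0.    1.38 -0.8 ]
cam [0.438 0.281 0.484] [ 0.301 -0.124 -0.946]
knob_grip 0.7 [ 21.1 306.8] [ 0.4899 -0.0363  0.173 ]
knob_grip 0.69 [277. 284.] [0.5603 0.1949 0.173 ]
knob_foot 0.61 [ 36.5 297. ] [ 0.4927 -0.0497  0.138 ]
pointer 0.96 [ 70.9 304.5] [ 0.5137 -0.021   0.138 ]
dial 0.76 [274.9 282.2] [0.5726 0.1832 0.135 ]
shaft_end 0.69 [272.5 299.5] [0.5763 0.1822 0.165 ]
key_level 0.69 [273.5 288.9] [0.5736 0.1826 0.148 ]
seat 0.81 [275.1 284.7] [0.574  0.1831 0.138 ]
```

View pics/w0.png

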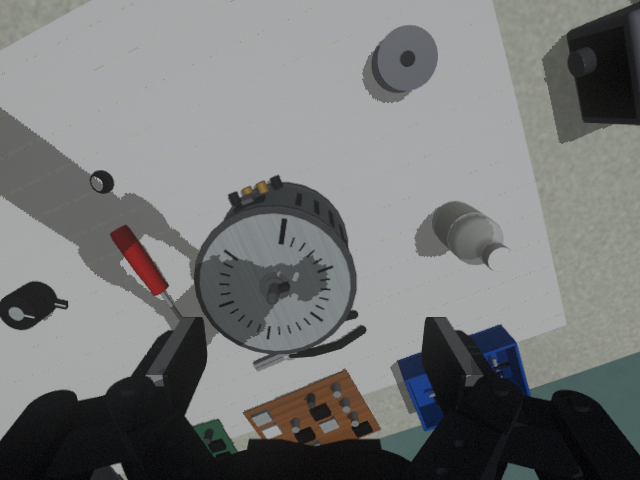

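```bash
python3 - <<'E'
from h import *
a=cv2.imread('pics/w0.png')
cv2.imwrite('pics/w0c.png',cv2.resize(a[205:355,190:360],None,fx=4,fy=4,interpolation=cv2.INTER_CUBIC))
ci=eyes.camera_info('wrist')
for p in([284,219],[282,244],[275,284]):print(p,atz(ci,p,.135).round(4))
E
```

```text
[284, 219] [0.5093 0.2242 0.135 ]
[282, 244] [0.5313 0.2125 0.135 ]
[275, 284] [0.5672 0.1891 0.135 ]
```

View pics/w0c.png

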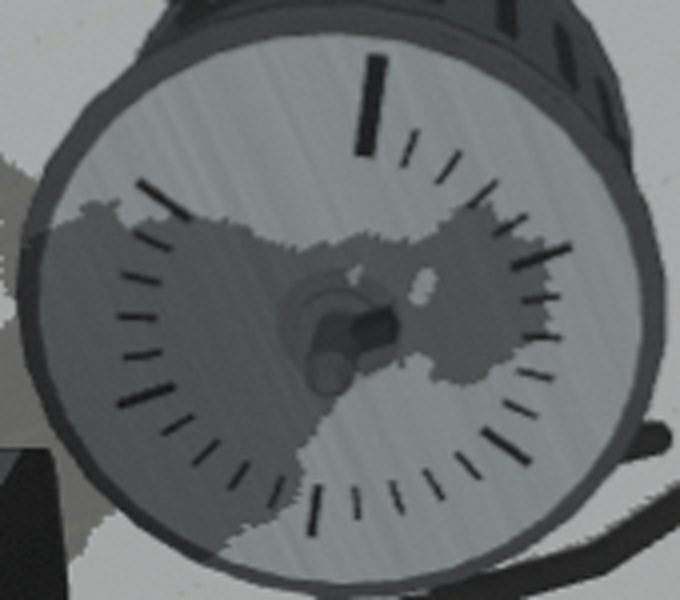

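```bash
cat >> h.py <<'E'
def ortho(im,ci,c,half,z,n=400):
    # world top-down patch: right=+x, up=+y
    xs=np.linspace(-half,half,n);X,Y=np.meshgrid(c[0]+xs,c[1]-xs)
    K=np.array(ci['intrinsics']);V=np.array(ci['view']);P=np.stack([X,Y,np.full_like(X,z)],-1)@V[:3,:3].T+V[:3,3]
    u=P[...,:2]/P[...,2:];u=u*(1+ci['k1']*(u**2).sum(-1,keepdims=True))
    return cv2.remap(im,(K[0,0]*u[...,0]+K[0,2]).astype('f'),(K[1,1]*u[...,1]+K[1,2]).astype('f'),cv2.INTER_CUBIC)
E
python3 - <<'E'
from h import *
ci=eyes.camera_info('wrist');im=save('wrist','w1.png');print(manip.get_obs()['tool_pos'])
im=cv2.cvtColor(im,cv2.COLOR_RGB2BGR)
for q,z in(('dial',.135),('seat',.138),('shaft_end',.165),('zero_mark',.138)):
    for r in eyes.tip_of('wrist',q)[:1]: print(q,round(r['p'],2),np.round(r['pixel'],1),atz(ci,r['pixel'],z).round(4))
c=(.572,.183)
A=ortho(im,ci,c,.1,.135);B=ortho(im,ci,c,.03,.148)
for I in(A,B): I[200,::8]=(0,0,255);I[::8,200]=(0,0,255)
cv2.imwrite('pics/o1.png',np.hstack([A,B]))
E
```

```text
[0.50912717 0.25344434 0.34697225]
dial 0.82 [271.8 291.9] [0.5739 0.1826 0.135 ]
seat 0.85 [273.3 292.6] [0.574  0.1845 0.138 ]
shaft_end 0.68 [267.7 310.2] [0.5775 0.1802 0.165 ]
zero_mark 0.65 [ 18.4 312.8] [ 0.4961 -0.0712  0.138 ]
```

View pics/o1.png

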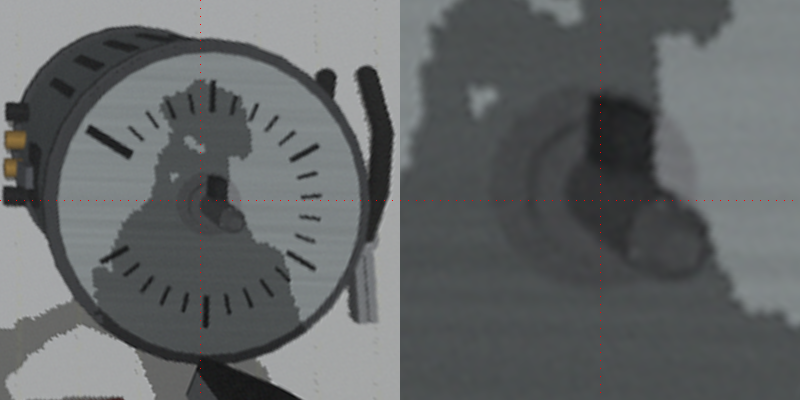

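Request:
servo_tool(
  xyz=[
    [-0.042,0.0185,0.0],
    [-0.042,0.0185,0.0],
    [-0.042,0.0185,0.0],
    [-0.042,0.0185,0.0],
    [-0.042,0.0185,0.01],
  ],
  yaw=[0,0,0,0,0],
  claw=[0.0854,0.0854,0.0854,0.0854,0.0854],
)

```text
t: 2.9
tool_pos: [0.5167, 0.0216, 0.339]
tcp_rot: [3.138, -0.001, 1.182]
wrist_force: [1.8, 0.2, -0.4]
opening: 0.0854
```

Request:
servo_tool(
  xyz=[
    [-0.042,0.0185,0.02],
    [-0.042,0.0185,0.025],
    [-0.042,0.0185,0.025],
    [-0.039,0.0185,0.02],
    [0,0,0],
  ],
  yaw=[0,0,0,0,8.5],
  claw=[0.0854,0.0854,0.0854,0.0854,0.0854],
)

```text
t: 3.4
tool_pos: [0.5196, -0.1578, 0.246]
tcp_rot: [-3.137, 0.003, 1.025]
wrist_force: [0.3, 0.8, 0.5]
opening: 0.0854
```

Request:
servo_tool(
  xyz=[
    [0,0,0],
    [0,0,0],
    [0,0,0],
    [0,0,0],
    [0,0,0],
  ],
  yaw=[8.5,8.5,8.5,8.5,8.5],
  claw=[0.0854,0.0854,0.0854,0.0854,0.0854],
)

```text
t: 3.9
tool_pos: [0.5217, -0.1536, 0.2495]
tcp_rot: [3.141, -0.0, 0.286]
wrist_force: [-0.2, -0.5, -0.4]
opening: 0.0854
```

Request:
servo_tool(
  xyz=[
    [0,0,0],
    [0,0,0],
    [0,0,0],
    [0,0,0],
    [0,0,0],
  ],
  yaw=[8.5,7.9,0,0,0],
  claw=[0.0854,0.0854,0.0854,0.0854,0.0854],
)

```text
t: 4.4
tool_pos: [0.5217, -0.1535, 0.2495]
tcp_rot: [3.142, -0.0, 0.008]
wrist_force: [-0.6, -0.5, 0.5]
opening: 0.0853
```

```bash
python3 - <<'E'
from h import *
o=manip.get_obs();print(o['tool_pos'],o['tcp_rot'],o['wrist_force'])
ci=eyes.camera_info('wrist');im=save('wrist','w2.png')
im=cv2.cvtColor(im,cv2.COLOR_RGB2BGR)
for q,z in(('knob_grip',.038),('knob_foot',.003),('pointer',.003)):
    for r in eyes.tip_of('wrist',q)[:2]: print(q,round(r['p'],2),np.round(r['pixel'],1),atz(ci,r['pixel'],z).round(4))
c=(.518,-.173)
A=ortho(im,ci,c,.06,.049);B=ortho(im,ci,c,.06,.010)
for I in(A,B): I[200,::8]=(0,0,255);I[::8,200]=(0,0,255)
cv2.imwrite('pics/o2.png',np.hstack([A,B]))
E
```

```text
[ 0.52166359 -0.15352091  0.24951134] [ 3.14152557e+00 -5.38556830e-05  7.60688773e-03] [-0.55357361 -0.53985362  0.54459915]
pointer 0.63 [334.1 188.5] [ 0.5427 -0.1413  0.003 ]
```

View pics/o2.png

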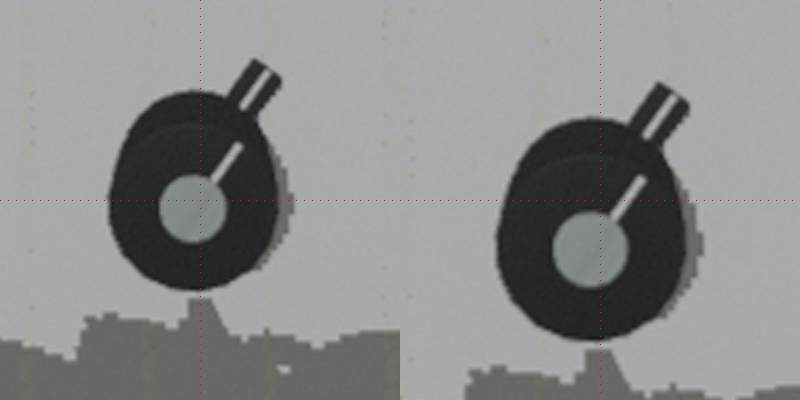

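Request:
servo_tool(
  xyz=[
    [-0.0055,0.0215,0.04],
    [0,0,0.045],
    [0,0,0.045],
    [0,0,0.035],
    [0,0,0.025],
  ],
  yaw=[0,0,0,0,0],
  claw=[0.0854,0.0854,0.0854,0.0854,0.0854],
)

```text
t: 5.1
tool_pos: [0.5145, -0.1744, 0.0566]
tcp_rot: [-3.14, 0.003, 0.006]
wrist_force: [0.5, -1.0, -0.5]
opening: 0.0855
```

Request:
servo_tool(
  xyz=[
    [0,0,0.02],
    [0,0,0.0125],
    [0,0,0],
    [0,0,0],
    [0,0,0],
  ],
  yaw=[0,0,0,0,0],
  claw=[0.0854,0.0854,0.0854,0.06,0.045],
  newtons=40,
)

```text
t: 5.6
tool_pos: [0.5176, -0.1756, 0.0284]
tcp_rot: [3.14, -0.003, 0.006]
wrist_force: [0.1, 0.5, -0.1]
opening: 0.0589
```

Request:
servo_tool(
  xyz=[
    [0,0,0],
    [0,0,0],
    [0,0,0],
    [0,0,0],
    [0,0,0],
  ],
  yaw=[0,0,0,0,0],
  claw=[0.04,0.04,0.04,0.04,0.04],
  newtons=40,
)

```text
t: 6.1
tool_pos: [0.5176, -0.1756, 0.0287]
tcp_rot: [3.14, -0.003, 0.006]
wrist_force: [-1.8, -0.9, 6.5]
opening: 0.0509
```

Request:
servo_tool(
  xyz=[
    [0,0,-0.02],
    [0,0,-0.045],
    [0,0,-0.045],
    [0,-0.01,-0.045],
    [0.01,-0.03,-0.035],
  ],
  yaw=[0,0,0,0,0],
  claw=[0.04,0.04,0.04,0.04,0.04],
  newtons=60,
)

```text
t: 6.6
tool_pos: [0.5261, -0.1366, 0.2199]
tcp_rot: [3.139, -0.003, 0.002]
wrist_force: [1.6, -0.1, -1.3]
opening: 0.0503
```

Request:
servo_tool(
  xyz=[
    [0.01,-0.045,-0.01],
    [0.01,-0.045,0],
    [0.01,-0.045,0],
    [0.01,-0.045,0],
    [0.0075,-0.045,0],
  ],
  yaw=[0,0,0,0,0],
  claw=[0.04,0.04,0.04,0.04,0.04],
)

```text
t: 7.1
tool_pos: [0.5722, 0.0921, 0.227]
tcp_rot: [3.142, -0.001, 0.006]
wrist_force: [0.3, -0.7, -2.6]
opening: 0.0505
```

Request:
servo_tool(
  xyz=[
    [0,-0.035,0],
    [0,0,0],
    [0,0,0],
    [0,0,0],
    [0,0,0],
  ],
  yaw=[0,0,0,0,0],
  claw=[0.04,0.04,0.04,0.04,0.04],
)

```text
t: 7.6
tool_pos: [0.5719, 0.1239, 0.2268]
tcp_rot: [3.141, 0.0, 0.004]
wrist_force: [-0.4, -0.4, -1.1]
opening: 0.05
```

```bash
python3 - <<'E'
from h import *
o=manip.get_obs();print(o['tool_pos'],o['tcp_rot'],o['wrist_force'],o['opening'])
T=o['tool_pos']
ci=eyes.camera_info('wrist');im=save('wrist','w3.png')
im=cv2.cvtColor(im,cv2.COLOR_RGB2BGR)
zf=T[2]-.0257
for q,z in(('knob_grip',zf+.035),('pointer',zf),('dial',.135),('shaft_end',.165),('seat',.138)):
    for r in eyes.tip_of('wrist',q)[:2]: print(q,round(r['p'],2),np.round(r['pixel'],1),atz(ci,r['pixel'],z).round(4))
A=ortho(im,ci,(.575,.1825),.1,.135);B=ortho(im,ci,T[:2],.06,zf+.046);C=ortho(im,ci,(.575,.1825),.03,.165)
for I in(A,B,C): I[200,::8]=(0,0,255);I[::8,200]=(0,0,255)
cv2.imwrite('pics/o3.png',cv2.resize(np.hstack([A,B,C]),(800,267),interpolation=cv2.INTER_AREA))
E
```

```text
[0.57193092 0.12394082 0.22682487] [3.14119148e+00 3.26957319e-04 3.98109495e-03] [-0.44388405 -0.37722676 -1.13879042] 0.05004046218334272
knob_grip 0.96 [312.2 341.8] [0.5723 0.1251 0.2361]
pointer 0.69 [368.2 233.6] [0.5967 0.1574 0.2011]
dial 0.79 [322.9 158.3] [0.5779 0.1827 0.135 ]
shaft_end 0.68 [321.9 170.6] [0.5768 0.1798 0.165 ]
seat 0.68 [322.7 159.8] [0.5777 0.1822 0.138 ]
seat 0.25 [324.7 163. ] [0.5789 0.1804 0.138 ]
```

View pics/o3.png

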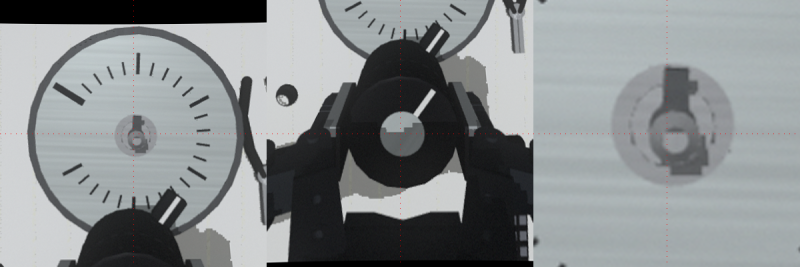

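Request:
servo_tool(
  xyz=[
    [0.004,-0.026,0],
    [0,-0.03,0],
    [0,0,0],
    [0,0,0],
    [0,0,0],
  ],
  yaw=[0,0,-8.5,-8.5,0],
  claw=[0.04,0.04,0.04,0.04,0.04],
)

```text
t: 8.4
tool_pos: [0.5757, 0.1815, 0.2269]
tcp_rot: [3.142, 0.0, 0.302]
wrist_force: [0.1, -0.1, -1.3]
opening: 0.0501
```

Request:
servo_tool(
  xyz=[
    [0,0,0.01],
    [0,0,0.01],
    [0,0,0.01],
    [0,0,0.005],
    [0,0,0],
  ],
  yaw=[0,0,0,0,0],
  claw=[0.04,0.04,0.04,0.04,0.04],
)

```text
t: 8.9
tool_pos: [0.5746, 0.1809, 0.1901]
tcp_rot: [-3.141, 0.003, 0.302]
wrist_force: [0.1, -0.3, -1.6]
opening: 0.0502
```

```bash
python3 - <<'E'
from h import *
o=manip.get_obs();print(o['tool_pos'],o['tcp_rot'],o['wrist_force'],o['moment'],o['opening'])
save('wrist','w4.png');save('scene','s4.png')
for r in eyes.masks_of('scene','shaft_end')[:1]:print(r['pixel'],r['p'])
ci=eyes.camera_info('scene')
a=cv2.imread('pics/s4.png');cv2.imwrite('pics/s4c.png',cv2.resize(a[140:260,350:500],None,fx=4,fy=4))
E
```

```text
[0.57463529 0.18090612 0.19007482] [-3.14133312  0.00331698  0.30167854] [ 0.13160151 -0.25036731 -1.63457212] [ 0.01012099  0.01219939 -0.00695559] 0.05018625201173763
[410.0, 230.7] 0.75
```

Request:
servo_tool(
  xyz=[
    [0.001,0,0.002],
    [0,0,0.002],
    [0,0,0.002],
    [0,0,0],
    [0,0,0],
  ],
  yaw=[0,0,0,0,0],
  claw=[0.04,0.04,0.04,0.04,0.04],
)

```text
t: 9.55
tool_pos: [0.5764, 0.1814, 0.1858]
tcp_rot: [3.141, 0.001, 0.302]
wrist_force: [-2.5, -1.1, -1.6]
opening: 0.0502
```

Request:
servo_tool(
  xyz=[
    [-0.001,0,0.002],
    [0,0,0.002],
    [0,0,0.002],
    [0,0,0],
    [0,0,0],
  ],
  yaw=[0,0,0,0,0],
  claw=[0.04,0.04,0.04,0.04,0.04],
)

```text
t: 10.05
tool_pos: [0.5757, 0.1813, 0.1798]
tcp_rot: [-3.141, 0.0, 0.302]
wrist_force: [0.1, 0.2, -1.5]
opening: 0.0505
```

Request:
servo_tool(
  xyz=[
    [0,0,0.002],
    [0,0,0.0015],
    [0,0,0.001],
    [0,0,0],
    [0,0,0],
  ],
  yaw=[0,0,0,0,0],
  claw=[0.04,0.04,0.04,0.04,0.04],
)

```text
t: 10.55
tool_pos: [0.5758, 0.1813, 0.1754]
tcp_rot: [3.142, 0.0, 0.302]
wrist_force: [0.2, 0.1, -1.3]
opening: 0.0505
```

Request:
servo_tool(
  xyz=[
    [0,0,0.0005],
    [0,0,0.0005],
    [0,0,0],
    [0,0,0],
    [0,0,0],
  ],
  yaw=[0,0,0,0,0],
  claw=[0.04,0.04,0.04,0.04,0.04],
)

```text
t: 11.05
tool_pos: [0.5758, 0.1813, 0.1745]
tcp_rot: [3.142, -0.0, 0.302]
wrist_force: [-0.5, -0.2, -1.7]
opening: 0.0503
```

Request:
servo_tool(
  xyz=[
    [0,0,0.0005],
    [0,0,0.0003],
    [0,0,0],
    [0,0,0],
    [0,0,0],
  ],
  yaw=[0,0,0,0,0],
  claw=[0.04,0.04,0.04,0.04,0.04],
)

```text
t: 11.55
tool_pos: [0.5758, 0.1813, 0.1738]
tcp_rot: [3.142, -0.0, 0.302]
wrist_force: [0.7, 0.3, -0.5]
opening: 0.0499
```

Request:
servo_tool(
  xyz=[
    [0,0,0.0005],
    [0,0,0],
    [0,0,0],
  ],
  yaw=[0,0,0],
  claw=[0.04,0.04,0.04],
)

```text
t: 11.85
tool_pos: [0.5759, 0.1812, 0.1736]
tcp_rot: [3.141, -0.0, 0.302]
wrist_force: [-0.7, -0.6, 2.2]
opening: 0.05
```

Request:
servo_tool(
  xyz=[
    [0,0,0.0001],
    [0,0,0],
    [0,0,0],
    [0,0,0],
    [0,0,0],
  ],
  yaw=[-1.5,-1.5,-1.5,-1.5,0],
  claw=[0.04,0.04,0.04,0.04,0.04],
)

```text
t: 12.35
tool_pos: [0.5762, 0.1813, 0.1735]
tcp_rot: [3.141, -0.001, 0.408]
wrist_force: [-0.7, -1.0, 4.9]
opening: 0.0505
```

Request:
servo_tool(
  xyz=[
    [0,0,0],
    [0,0,0],
    [0,0,0],
  ],
  yaw=[-1.5,-1.5,0],
  claw=[0.04,0.04,0.04],
)

```text
t: 12.65
tool_pos: [0.5761, 0.1813, 0.1734]
tcp_rot: [3.141, -0.001, 0.461]
wrist_force: [-0.6, -1.4, 4.8]
opening: 0.0502
```

Request:
servo_tool(
  xyz=[
    [0,0,0],
    [0,0,0],
    [0,0,0],
  ],
  yaw=[-1.5,-1.5,0],
  claw=[0.04,0.04,0.04],
)

```text
t: 12.95
tool_pos: [0.5752, 0.1813, 0.172]
tcp_rot: [-3.141, 0.001, 0.513]
wrist_force: [0.0, -0.1, -1.4]
opening: 0.0504
```

Request:
servo_tool(
  xyz=[
    [0,0,0],
    [0,0,0],
    [0,0,0],
  ],
  yaw=[-1.5,-1.5,0],
  claw=[0.04,0.04,0.04],
)

```text
t: 13.25
tool_pos: [0.5752, 0.1812, 0.1721]
tcp_rot: [-3.141, 0.002, 0.565]
wrist_force: [1.0, -1.0, -1.2]
opening: 0.0504
```

Request:
servo_tool(
  xyz=[
    [0,0,0],
    [0,0,0],
    [0,0,0],
  ],
  yaw=[-1.5,-1.5,0],
  claw=[0.04,0.04,0.04],
)

```text
t: 13.55
tool_pos: [0.5757, 0.1814, 0.173]
tcp_rot: [-3.141, 0.0, 0.617]
wrist_force: [0.6, 0.1, -1.8]
opening: 0.0503
```

Request:
servo_tool(
  xyz=[
    [0,0,0.0005],
    [0,0,0.0005],
    [0,0,0],
  ],
  yaw=[0,0,0],
  claw=[0.04,0.04,0.04],
)

```text
t: 13.85
tool_pos: [0.5757, 0.1814, 0.1721]
tcp_rot: [-3.142, 0.0, 0.616]
wrist_force: [-0.0, -0.4, -1.4]
opening: 0.0501
```

```bash
python3 - <<'E'
from h import *
o=manip.get_obs();print(o['tool_pos'],o['tcp_rot'],o['wrist_force'],o['moment'])
E
```

```text
[0.57571526 0.1813515  0.17206749] [-3.14150469e+00  8.24549444e-06  6.16488586e-01] [-0.04336167 -0.37430409 -1.44791596] [-0.05966369 -0.05966639 -0.03320099]
```

Request:
servo_tool(
  xyz=[
    [0,0,0.001],
    [0,0,0.001],
    [0,0,0.001],
    [0,0,0],
    [0,0,0],
  ],
  yaw=[0,0,0,0,0],
  claw=[0.04,0.04,0.04,0.04,0.04],
)

```text
t: 14.35
tool_pos: [0.5757, 0.1813, 0.1689]
tcp_rot: [-3.142, 0.0, 0.616]
wrist_force: [0.4, -0.5, -1.9]
opening: 0.0505
```

Request:
servo_tool(
  xyz=[
    [0,0,0.001],
    [0,0,0.001],
    [0,0,0.001],
    [0,0,0],
    [0,0,0],
  ],
  yaw=[0,0,0,0,0],
  claw=[0.04,0.04,0.04,0.04,0.04],
)

```text
t: 14.85
tool_pos: [0.5757, 0.1813, 0.1659]
tcp_rot: [-3.142, 0.0, 0.616]
wrist_force: [1.3, -0.1, -0.8]
opening: 0.0505
```

Request:
servo_tool(
  xyz=[
    [0,0,0.001],
    [0,0,0.0005],
    [0,0,0],
    [0,0,0],
  ],
  yaw=[0,0,0,0],
  claw=[0.04,0.04,0.04,0.04],
)

```text
t: 15.25
tool_pos: [0.5758, 0.1813, 0.1645]
tcp_rot: [-3.142, -0.0, 0.616]
wrist_force: [-0.2, -0.5, -2.0]
opening: 0.0505
```

Request:
servo_tool(
  xyz=[
    [0,0,0.0005],
    [0,0,0.0005],
    [0,0,0],
    [0,0,0],
  ],
  yaw=[0,0,0,0],
  claw=[0.04,0.04,0.04,0.04],
)

```text
t: 15.65
tool_pos: [0.5758, 0.1813, 0.1639]
tcp_rot: [3.142, -0.0, 0.617]
wrist_force: [-1.0, -0.7, 1.4]
opening: 0.0503
```

Request:
servo_tool(
  xyz=[
    [0,0,0.0005],
    [0,0,0],
    [0,0,0],
  ],
  yaw=[0,0,0],
  claw=[0.04,0.04,0.04],
)

```text
t: 15.95
tool_pos: [0.5758, 0.1813, 0.1638]
tcp_rot: [3.141, -0.0, 0.617]
wrist_force: [-1.7, -1.2, 4.9]
opening: 0.0502
```

Request:
servo_tool(
  xyz=[
    [0,0,0.0005],
    [0,0,0],
    [0,0,0],
  ],
  yaw=[0,0,0],
  claw=[0.04,0.04,0.04],
)

```text
t: 16.25
tool_pos: [0.5758, 0.1813, 0.1638]
tcp_rot: [3.141, -0.0, 0.617]
wrist_force: [-3.1, -1.0, 6.8]
opening: 0.0507
```

Request:
servo_tool(
  xyz=[
    [0,0,0.0005],
    [0,0,0.001],
    [0,0,0],
    [0,0,0],
  ],
  yaw=[0,0,0,0],
  claw=[0.04,0.04,0.04,0.04],
)

```text
t: 16.65
tool_pos: [0.5759, 0.1813, 0.1637]
tcp_rot: [3.141, -0.0, 0.617]
wrist_force: [-4.7, -1.1, 12.6]
opening: 0.0503
```

Request:
servo_tool(
  xyz=[
    [0,0,-0.0015],
    [0,0,0],
    [0,0,0],
    [0,0,0],
    [0,0,0],
  ],
  yaw=[0,-4,-4,-4,0],
  claw=[0.04,0.04,0.04,0.04,0.04],
)

```text
t: 17.15
tool_pos: [0.5759, 0.1812, 0.1638]
tcp_rot: [3.141, -0.0, 0.827]
wrist_force: [-2.8, -1.5, 7.3]
opening: 0.0505
```

```bash
cat > m.py <<'E'
from h import *
o=manip.get_obs();print(o['t'],o['tool_pos'].round(4),np.degrees(o['tcp_rot'][2]).round(2),o['wrist_force'].round(1),o['moment'].round(3),o['joint_efforts'].round(2)[-1])
E
python3 m.py
```

```text
17.15 [0.5759 0.1812 0.1638] 47.39 [-2.8 -1.5  7.3] [-0.24   0.492  0.032] -0.18
```

Request:
servo_tool(
  xyz=[
    [0,0,0],
    [0,0,0],
    [0,0,0],
    [0,0,0],
    [0,0,0],
  ],
  yaw=[-4,-4,-4,-4,-4],
  claw=[0.04,0.04,0.04,0.04,0.04],
)

```text
t: 17.65
tool_pos: [0.5757, 0.1811, 0.1638]
tcp_rot: [-3.142, 0.0, 1.178]
wrist_force: [-4.2, -0.2, 6.6]
opening: 0.0506
```

Request:
servo_tool(
  xyz=[
    [0,0,0],
    [0,0,0],
    [0,0,0],
    [0,0,0],
    [0,0,0],
  ],
  yaw=[-4,-4,-4,-3,0],
  claw=[0.04,0.04,0.04,0.04,0.04],
)

```text
t: 18.15
tool_pos: [0.5756, 0.181, 0.1638]
tcp_rot: [-3.141, 0.001, 1.438]
wrist_force: [-4.0, -0.9, 8.5]
opening: 0.0505
```

```bash
python3 m.py; python3 - <<'E'
from h import *
ci=eyes.camera_info('wrist');im=save('wrist','w5.png')
T=manip.get_obs()['tool_pos']
im=cv2.cvtColor(im,cv2.COLOR_RGB2BGR)
A=ortho(im,ci,(.576,.181),.1,.135);B=ortho(im,ci,(.576,.181),.06,.145)
for I in(A,B): I[200,::8]=(0,0,255);I[::8,200]=(0,0,255)
cv2.imwrite('pics/o5.png',np.hstack([A,B]))
E
```

```text
18.15 [0.5756 0.181  0.1638] 82.37 [-4.  -0.9  8.5] [-0.302  0.664  0.009] -0.16
```

View pics/o5.png

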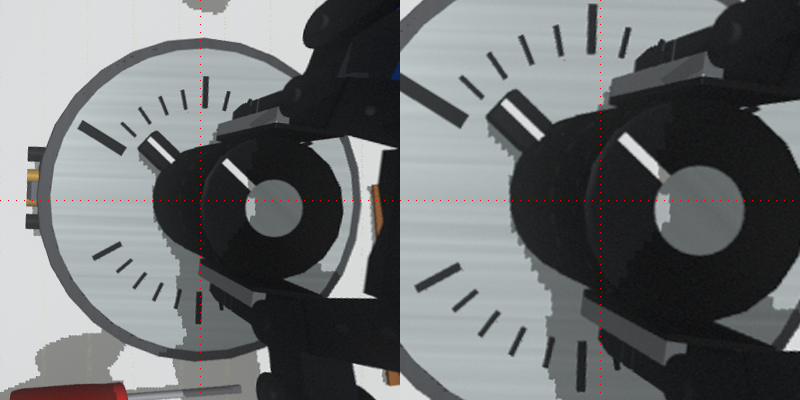

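Request:
servo_tool(
  xyz=[
    [0,0,0],
    [0,0,0],
    [0,0,0],
    [0,0,0],
    [0,0,0],
  ],
  yaw=[-2,-2,-2,-2,0],
  claw=[0.04,0.04,0.04,0.04,0.04],
)

```text
t: 18.7
tool_pos: [0.5755, 0.1809, 0.1638]
tcp_rot: [-3.141, 0.001, 1.577]
wrist_force: [-3.6, -2.0, 8.8]
opening: 0.0503
```

```bash
python3 m.py
```

```text
18.7 [0.5755 0.1809 0.1638] 90.35 [-3.6 -2.   8.8] [-0.322  0.666 -0.025] -0.14
```

Request:
servo_tool(
  xyz=[
    [0,0,0],
    [0,0,0],
    [0,0,0],
  ],
  yaw=[-1,-1,0],
  claw=[0.04,0.04,0.04],
)

```text
t: 19.0
tool_pos: [0.5755, 0.1809, 0.1638]
tcp_rot: [-3.141, 0.001, 1.611]
wrist_force: [-3.0, -1.9, 8.1]
opening: 0.0504
```

```bash
python3 m.py
```

```text
19.0 [0.5755 0.1809 0.1638] 92.33 [-3.  -1.9  8.1] [-0.355  0.627 -0.081] -0.12
```

Request:
servo_tool(
  xyz=[
    [0,0,0],
    [0,0,0],
    [0,0,0],
  ],
  yaw=[-1,0,0],
  claw=[0.04,0.04,0.04],
)

```text
t: 19.3
tool_pos: [0.5755, 0.1809, 0.1638]
tcp_rot: [-3.141, 0.001, 1.629]
wrist_force: [-4.2, -2.3, 7.9]
opening: 0.0502
```

```bash
python3 m.py
```

```text
19.3 [0.5755 0.1809 0.1638] 93.32 [-4.2 -2.3  7.9] [-0.298  0.669 -0.097] -0.07
```

Request:
servo_tool(
  xyz=[
    [0,0,0],
    [0,0,0],
    [0,0,0],
  ],
  yaw=[-1,0,0],
  claw=[0.04,0.04,0.04],
)

```text
t: 19.6
tool_pos: [0.5755, 0.1808, 0.1638]
tcp_rot: [-3.141, 0.001, 1.646]
wrist_force: [-3.8, -2.2, 8.3]
opening: 0.0501
```

```bash
python3 m.py
```

```text
19.6 [0.5755 0.1808 0.1638] 94.31 [-3.8 -2.2  8.3] [-0.349  0.646 -0.083] -0.07
```

Request:
servo_tool(
  xyz=[
    [0,0,0],
    [0,0,0],
    [0,0,0],
  ],
  yaw=[-1,0,0],
  claw=[0.04,0.04,0.04],
)

```text
t: 19.9
tool_pos: [0.5755, 0.1809, 0.1638]
tcp_rot: [-3.141, 0.001, 1.664]
wrist_force: [-3.7, -2.4, 8.7]
opening: 0.05
```

```bash
python3 m.py
```

```text
19.9 [0.5755 0.1809 0.1638] 95.32 [-3.7 -2.4  8.7] [-0.302  0.676 -0.05 ] -0.07
```

Request:
servo_tool(
  xyz=[
    [0,0,0],
    [0,0,0],
    [0,0,0],
  ],
  yaw=[-1,0,0],
  claw=[0.04,0.04,0.04],
)

```text
t: 20.2
tool_pos: [0.5755, 0.1809, 0.1638]
tcp_rot: [-3.141, 0.001, 1.681]
wrist_force: [-3.7, -2.2, 8.0]
opening: 0.0501
```

```bash
python3 m.py
```

```text
20.2 [0.5755 0.1809 0.1638] 96.31 [-3.7 -2.2  8. ] [-0.347  0.667 -0.114] -0.09
```

Request:
servo_tool(
  xyz=[
    [0,0,0],
    [0,0,0],
    [0,0,0],
  ],
  yaw=[-1,0,0],
  claw=[0.04,0.04,0.04],
)

```text
t: 20.5
tool_pos: [0.5755, 0.1809, 0.1638]
tcp_rot: [-3.141, 0.001, 1.698]
wrist_force: [-4.7, -2.8, 7.5]
opening: 0.0502
```

```bash
python3 m.py
```

```text
20.5 [0.5755 0.1809 0.1638] 97.29 [-4.7 -2.8  7.5] [-0.364  0.643 -0.237] -0.18
```

Request:
servo_tool(
  xyz=[
    [0,0,0],
    [0,0,0],
    [0,0,0],
  ],
  yaw=[-1,0,0],
  claw=[0.04,0.04,0.04],
)

```text
t: 20.8
tool_pos: [0.5755, 0.1809, 0.1638]
tcp_rot: [-3.141, 0.0, 1.715]
wrist_force: [-4.4, -2.7, 8.1]
opening: 0.05
```

```bash
python3 m.py
```

```text
20.8 [0.5755 0.1809 0.1638] 98.25 [-4.4 -2.7  8.1] [-0.283  0.681 -0.29 ] -0.3
```

Request:
servo_tool(
  xyz=[
    [0,0,-0.001],
    [0,0,0],
    [0,0,0],
    [0,0,0],
    [0,0,0],
  ],
  yaw=[0,0,0,0,0],
  claw=[0.04,0.055,0.07,0.0854,0.0854],
)

```text
t: 21.3
tool_pos: [0.5759, 0.1815, 0.1634]
tcp_rot: [3.141, -0.0, 1.716]
wrist_force: [0.1, 0.3, -0.6]
opening: 0.0856
```

Request:
servo_tool(
  xyz=[
    [0,0,0],
    [0,0,-0.01],
    [0,0,-0.03],
    [0,0,-0.04],
    [0,0,-0.04],
  ],
  yaw=[0,0,0,0,0],
  claw=[0.0854,0.0854,0.0854,0.0854,0.0854],
)

```text
t: 21.8
tool_pos: [0.5754, 0.1812, 0.2851]
tcp_rot: [-3.141, 0.0, 1.716]
wrist_force: [1.4, 0.2, 0.5]
opening: 0.0855
```

Request:
servo_tool(
  xyz=[
    [0,-0.03,-0.02],
    [0,-0.03,0],
    [0,0,0],
    [0,0,0],
    [0,0,0],
  ],
  yaw=[0,0,0,0,0],
  claw=[0.0854,0.0854,0.0854,0.0854,0.0854],
)

```text
t: 22.3
tool_pos: [0.5171, 0.1727, 0.3038]
tcp_rot: [3.141, -0.0, 1.716]
wrist_force: [0.5, 0.6, -0.4]
opening: 0.0856
```

```bash
python3 m.py; python3 - <<'E'
from h import *
ci=eyes.camera_info('wrist');im=save('wrist','w6.png')
im=cv2.cvtColor(im,cv2.COLOR_RGB2BGR)
for q,z in(('knob_grip',.173),('pointer',.138),('dial',.135),('zero_mark',.138)):
    for r in eyes.tip_of('wrist',q)[:1]: print(q,round(r['p'],2),np.round(r['pixel'],1),atz(ci,r['pixel'],z).round(4))
A=ortho(im,ci,(.576,.181),.1,.135);B=ortho(im,ci,(.576,.181),.06,.145)
for I in(A,B): I[200,::8]=(0,0,255);I[::8,200]=(0,0,255)
cv2.imwrite('pics/o6.png',np.hstack([A,B]))
E
```

```text
22.3 [0.5171 0.1727 0.3038] 98.32 [ 0.5  0.6 -0.4] [ 0.027 -0.013  0.007] -0.0
knob_grip 0.81 [312.3 304.7] [0.5758 0.1807 0.173 ]
pointer 0.98 [344.6 252.1] [0.5415 0.203  0.138 ]
zero_mark 0.69 [345.4 253.9] [0.543  0.2039 0.138 ]
```

View pics/o6.png

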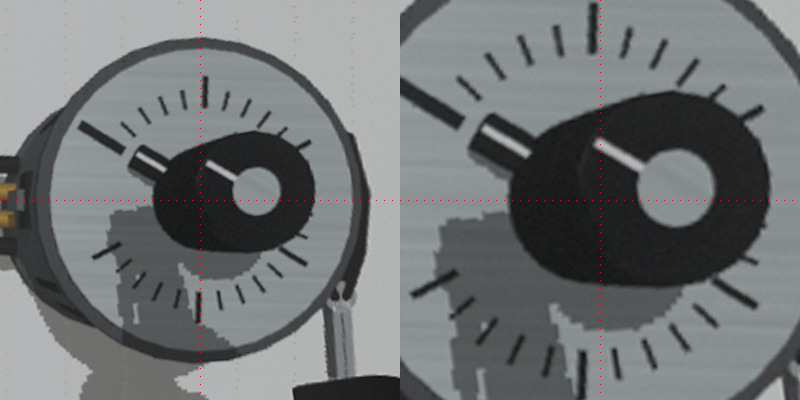

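```bash
python3 -c "
from h import *
print(manip.sign_off())"
```

```text
the job is handed in; nothing more can be done
None
```

The knob is fitted on the shaft, fully home, turned anticlockwise to its zero stop, and released. I handed the job in at about 22.5 s on the robot's clock.

- **Fitting:** I gripped the black knob and lowered it over the shaft onto the key. I then turned it slowly anticlockwise under a press of about 6 N until it dropped.
- **Home:** It went down 9.8 mm to firm contact, against the 10 mm expected. I pressed it home with about 14 N.
- **Zero stop:** I turned it on until the turning moment rose from about 0.1 to 0.3 N m at the expected angle, and stopped there.
- **Last picture, after letting go:** The pointer lines up with the zero line to within about 2 degrees. A cruder angle from the network's pointer point reads about 3 degrees short of 150. The knob is centred on the shaft and the gripper is clear, with no force on the wrist.
- **Other things on the bench:** I did not touch them. I also did not take an overall picture at the end to confirm that none had moved.

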